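Fit the charged battery to the micromotor unit and switch it on

ROBOT

A 6-joint arm with a two-finger parallel gripper is mounted at the origin on the work surface. World frame = base frame: x ahead of the robot, y to its left, z up, the work surface at z = 0. Lengths are in m, angles in degrees, forces in N, time in s.
With the tool pointing down it reaches from about 0.35 to 0.875 m from the base axis. Payload 4.2 kg.
Tool frame: the origin (TCP) lies midway between the tips of the shut fingers; the grasp point (between the pads) lies 19 mm behind it; z points along the fingers, y is the line along which they close (so a half turn about z gives the same grasp; the last joint's range is limited). The gripper opens to 87 mm and grips with 3 to 60 N. Pads are 19 mm wide; open, the fingers measure 117 mm over their backs; the gripper's body (75 mm by 190 mm) begins 51 mm behind the grasp point.
Start: joints at [-52.277, 22.042, 0.453, 0, -68.411, -14.817], TCP at [0.243, -0.576, 0.196] pointing down, gripper open.
Joint ranges: [-179.83, 179.83], [-69.29, 118.12], [-61.27, 80.66], [-181.25, 117.63], [-171.15, -9.14], [-177.46, 177.46]. Speed limits (degrees/s): [159.86, 159.86, 180, 180, 180, 180].

INTERFACE

Orientations are given as a 3x3 rotation matrix whose columns are the frame's x, y, z axes.
In Python, from station import r, cams gives the robot as it stands.
- The arm moves only by the tool play_rows, never from a script. Its argument "commands" is text: rows parted by semicolons, each of 6 numbers parted by spaces: the shift along the world's x, y, z normalised to -1 to 1, where 1 is 30 mm, then the turn, a rotation vector about the world's x, y, z normalised to -1 to 1, where 1 is 0.15 rad. A call has 1 to 20 rows; each row shifts and turns the commanded pose from where the row before left it; what a row does not reach is not made up. A row lasts 1/10 s, in which the tool goes at most 50 mm and 8.59 degrees, less where a joint would pass 70% of its speed; a pose out of reach is approached as far as the arm can. A call with a number of a shift or a turn outside -1 to 1 is refused whole. A call with a gripper value outside its range is refused whole. "grip" is the finger opening in mm, from 0 to 87, set as the call begins (left out, the last holds). The fingers move at their own pace and stop on an object; the grip force is fixed at half the most. Time passes only in rows, so rows that do not move let the fingers close. It gives the time, the measured TCP pose, the force, the opening and the grip force at its end, in the units of the state.
- r.sense(): the state, without advancing time (a new reading comes with each control period).
- cams.capture(name): name is "side" or "top" or "wrist"; returns (picture, depth): 420x560x3 uint8, blue, green, red; 420x560 float32, m along the optical axis (not along the pixel's ray), 0 where there is no reading.
- cams.camera_info(name): a dict with "mtx" (3x3 intrinsics, pixels), "R" (3x3) and "t" (3): a world point X has camera coordinates R X + t. Camera axes: x right, y down, z forward; pixel columns grow to the right and rows downward; lengths in m; the calibration is good to about 2 mm. The wrist camera is an equidistant fisheye: a pixel r from the principal point sees the ray r / f radians off the axis. A picture is of the moment at which its call begins: read the wrist's pose just before it. camera_info takes no time and is no camera call; for the wrist camera it gives the pose at the moment of the call.
- r.finish_job(): hands the job in; it is judged then, once.
The state is a dict: "time_s": time; "joints": joint angles; "joint_velocities": joint speeds; "effort": joint torques, N m; "tcp_pos": TCP position; "ee_rot": TCP orientation; "wrist_force": force on the tool from outside, world axes, zero at the start; "moment": the same for the moment, N m; "gripper_width": opening from 0.0 (shut) to 1.0 (fully open); "gripper_force": force on a finger pad.
Only numpy, scipy, OpenCV 4.12 (cv2) and the standard library are available. Lean on these libraries where they do the work, as an engineer would, in place of code of your own. Each camera call takes 0.05 s, during which the arm holds its last target. There are 200 camera calls.

TASK

Slide the charged battery pack (green band) along the rail of the white micromotor control unit until it clicks past the catch and sits fully home against the black stop, and let go of it; then push the red-knobbed power switch all the way over, away from the battery. Leave the spent pack (red band) and everything else on the bench where they are.

Things in the scene. Friction and masses are not known exactly. Their poses are not given: they have to be found in the camera images.
- charged_grip (a point): Charged battery pack: centre of its blue grip block (90 mm long in x, 46 mm wide in y, from 28 to 78 mm above the pack's underside) with a 30 mm wide GREEN band over its middle. This point is 55 mm above the underside, mid-length and mid-width. z is up; the pack starts upright on the bench. 0.3 to 0.5 kg. Both ends are alike: either may go first onto the rail.
- charged_foot (a point): Centre of the charged pack's underside. The black foot below the grip block is 90 mm long (x), 62 mm wide (y), 28 mm high. In it a C-shaped channel along x, open at both ends, fits round the unit's T-rail with 2.5 mm play to each side and 1.5 mm upwards. It glides best held lightly on the deck (friction 0.3); pressed down hard it may bind.
- spent_grip (a point): The same point of the spent pack: identical, but with a RED band. To be left alone.
- unit: White micromotor control unit with battery rail, fixed. Origin on the bench below the centre of a fully home pack; z up; x = slide-on direction, from the rail's open end to the stop. Grey deck 100 mm wide, top 14 mm above the bench, x = -158 to 64 mm. White housing behind the stop: x = 57 to 172 mm, 150 mm wide, 44 mm high, with a small black dial at y = +45 mm (not used).
- rail_nose (a point): Open, rounded end of the aluminium T-rail (a generous lead-in), on the rail's top: 45 mm before home, 28 mm above the bench. The rail runs on the centre line from here to the stop; stem 24 mm wide, head 36 mm wide, top 14 mm above the deck. The pack must enter from this end, sliding level on the deck.
- catch_top (a point): Top of the brass sprung catch in the rail (as sprung out, 5 mm above the rail's top), 14.5 mm before the unit's origin. The pack rides over it in the last 30 mm of its travel, with 4 to 8 N of level push; once it is passed, the pack stays home.
- stop_face (a point): Upper edge of the black stop's face, 44 mm above the bench, 45.5 mm past the unit's origin; the stop is 100 mm wide. A fully home pack has its end face here, to within 1 or 2 mm.
- unit_landing (a point): On the deck's top (14 mm above the bench), centre of its bare part (x = -158 to -45 mm of the unit, between two thin yellow lines). A pack set down here in line with the rail is 15 mm short of the rail's nose and 105 mm short of home.
- unit_home (a point): On the deck level (14 mm above the bench), below the centre of a pack that is fully home. A home pack's grip centre is 55 mm above this point.
- switch (a joint): Power switch angle, rad: 0 = off (leaning towards the battery), 1.0 = on (leaning away from it); it starts between 0 and 0.2, stays where it is left, and moves with about 1.2 N at the knob. It swings in the unit's x-z plane; axis at x = 117, y = -35, z = 66 mm of the unit.
- switch_tip (a point): Centre of the red ball knob (26 mm diameter) at the end of the 10 mm thick, 55 mm long switch lever. It is 114 mm above the bench when off or on and 121 mm mid-way, and travels 53 mm in the unit's +x from off to on.
- dish_a: A shallow steel dish, a bystander to be left alone.
- dish_b: A shallow copper dish, a bystander to be left alone.
- flux_bottle: A small amber flux bottle, a bystander to be left alone.
- tin: A white jar, a bystander to be left alone.
- mallet: A hammer, a bystander to be left alone.
- red_driver: A screwdriver, a bystander to be left alone.
- bench_block: A steel bench block, a bystander to be left alone.
- copper_mug: A copper mug, a bystander to be left alone.
There are look-alikes about, which are no part of the job. Leave any purple look-alike of the part that bears charged_grip alone.

How it is judged:
By the outcome, as a careful person would: the job done as asked, in the order asked, and still so for the second after the job is handed in, with the robot touching nothing.
It also fails if it takes over 54 s, if anything falls off the work surface, if the arm or the gripper's body presses on something with over 40 N, if the wrist force passes 120 N, or if a joint passes its speed limit or range.

## Working session

There is one attempt and no reset: what is moved stays moved. The work goes in short steps, Python scripts to look and compute and a tool call to move; the robot and the scene stay as the last step left them, time stands still between calls to the robot, and variables do not carry over. Pictures are saved under pics/ and viewed, at most 10 in all, crops included, and the job is handed in when it is done.

Besides the shell and the picture viewer there is one more tool, called as name(argument=value, ...) on one line, values as JSON. play_rows: Moves the arm, as the interface text tells. Scaled input: -1 to 1 covers 30 mm each way for a shift and 0.15 rad each way for a turn. Its arguments: {"type":"object","properties":{"commands":{"type":"string"},"grip":{"type":"number"}},"required":["commands"]}

```bash
mkdir -p pics; ls; python3 - <<'E'
from station import r,cams
import cv2,numpy as np
for n in ("side","top"):
    p,d=cams.capture(n); cv2.imwrite(f"pics/{n}0.png",p); np.savez(f"{n}0.npz",p=p,d=d,**cams.camera_info(n))
    i=cams.camera_info(n); print(n,i["mtx"],-i["R"].T@i["t"],i["R"][2])
E
```

```text
pics
side [[394.06265655   0.         287.02019416]
 [  0.         394.06265655 206.71265254]
 [  0.           0.           1.        ]] [-0.13868727  0.96646912  0.82651264] [ 0.46806076 -0.70460078 -0.53334498]
top [[391.08694901   0.         275.97743833]
 [  0.         391.08694901 207.74621364]
 [  0.           0.           1.        ]] [0.3526848  0.03914826 1.24266249] [ 0.12282845 -0.00180094 -0.99242628]
```

View pics/top0.png

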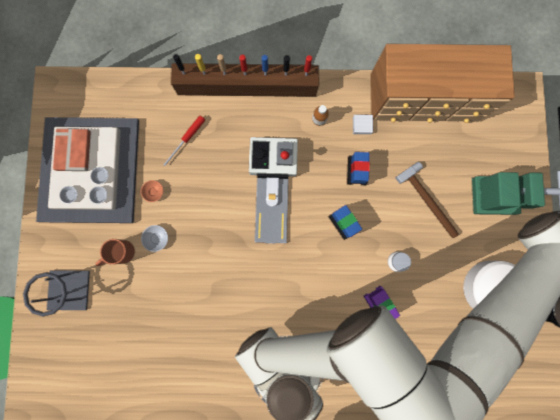

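View pics/side0.png

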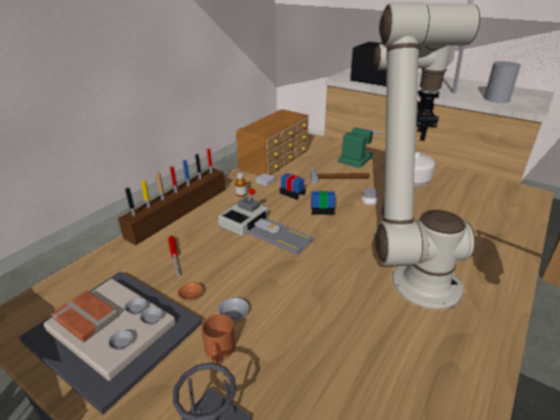

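The top view shows the charged pack (green band) at about (346,221), the spent pack at (359,168) and a purple look-alike at (381,302). The unit's deck runs from (272,243) up to the housing at (273,155), and the red knob is at (285,155). Next I'll turn these pixels into positions.

```bash
cat > h.py <<'E'
import numpy as np,cv2
def cloud(d,i):
    K,R,t=i["mtx"],i["R"],i["t"]
    v,u=np.mgrid[:d.shape[0],:d.shape[1]]
    c=np.stack([(u-K[0,2])/K[0,0]*d,(v-K[1,2])/K[1,1]*d,d],-1)
    return (c-t)@R
def proj(X,i):
    c=i["R"]@np.asarray(X)+i["t"]; p=i["mtx"]@c; return p[:2]/p[2]
E
python3 - <<'E'
from h import *
from station import r
np.set_printoptions(precision=4,suppress=True)
for n in("top","side"):
    z=np.load(n+"0.npz"); p,d=z["p"],z["d"]; W=cloud(d,z); hsv=cv2.cvtColor(p,cv2.COLOR_BGR2HSV)
    print(n)
    def mask(lo,hi,x0,x1,y0,y1):
        m=cv2.inRange(hsv,lo,hi)>0; k=np.zeros_like(m); k[y0:y1,x0:x1]=1; return m&k&(d>0)
    box=dict(top=[(325,365,200,243),(275,296,146,165),(340,375,148,190)],side=[(305,340,185,220),(245,258,185,197),(278,308,170,200)])[n]
    for nm,lo,hi,b in (("green",(45,100,40),(85,255,255),box[0]),("blue",(100,120,40),(125,255,255),box[0]),("knob",(0,150,80),(8,255,255),box[1]),("redband",(0,150,60),(8,255,255),box[2])):
        m=mask(lo,hi,*b); P=W[m]
        if len(P)==0: print(nm,0);continue
        print(nm,len(P),"med",np.median(P,0),"min",P.min(0),"max",P.max(0))
        if n=="top" and nm in("green","blue"):
            T=P[P[:,2]>np.percentile(P[:,2],90)-.006]
            print("  top face",len(T),T.mean(0),cv2.minAreaRect((T[:,:2]*1000).astype(np.float32)))
z=np.load("top0.npz");W=cloud(z["d"],z)
R=W[130:255,235:310]
for lo,hi in((.008,.02),(.036,.05)):
    m=(R[...,2]>lo)&(R[...,2]<hi); m=cv2.morphologyEx(m.astype(np.uint8),cv2.MORPH_OPEN,np.ones((3,3)))>0
    T=R[m]; print(lo,len(T),np.median(T[:,2]),cv2.minAreaRect((T[:,:2]*1000).astype(np.float32)),T.min(0),T.max(0))
print(W[250:260,300:310].reshape(-1,3).mean(0), r.sense()["ee_rot"])
p=z["p"];c=cv2.resize(p[130:250,240:375],None,fx=5.5,fy=5,interpolation=cv2.INTER_CUBIC);cv2.imwrite("pics/c1.png",c[:,:800])
E
```

```text
top
green 175 med [ 0.4591 -0.1726  0.0786] min [ 0.4373 -0.2026  0.0288] max [ 0.4836 -0.1504  0.085 ]
  top face 140 [ 0.4609 -0.1768  0.0794] ((461.106689453125, -176.68736267089844), (28.025108337402344, 46.18833923339844), 33.697669982910156)
blue 310 med [ 0.455  -0.1733  0.0781] min [ 0.4146 -0.2174  0.0267] max [ 0.505  -0.1362  0.0856]
  top face 242 [ 0.4603 -0.1767  0.0788] ((459.9469299316406, -176.50347900390625), (84.09894561767578, 45.24919891357422), 34.28330612182617)
knob 47 med [0.6463 0.0153 0.1279] min [0.638  0.0036 0.1177] max [0.6588 0.0242 0.1348]
redband 131 med [ 0.63   -0.2178  0.079 ] min [ 0.6176 -0.2647 -0.0047] max [ 0.6564 -0.1962  0.0843]
side
green 126 med [ 0.4487 -0.1604  0.0609] min [ 0.43   -0.1969  0.027 ] max [ 0.4767 -0.1473  0.0837]
blue 229 med [ 0.4608 -0.1639  0.062 ] min [ 0.4098 -0.2048  0.0267] max [ 0.4949 -0.1311  0.0833]
knob 37 med [0.6422 0.0203 0.1205] min [ 0.6339 -0.1581 -0.001 ] max [0.8024 0.0264 0.1342]
redband 41 med [ 0.6279 -0.2027  0.0705] min [ 0.6145 -0.2452  0.0285] max [ 0.6349 -0.193   0.0812]
0.008 1652 0.014695858119767782 ((498.4400329589844, 53.67143249511719), (100.09650421142578, 204.966064453125), 88.75153350830078) [0.3962 0.0023 0.008 ] [0.6004 0.1051 0.0199]
0.036 1294 0.045293450241780824 ((662.5594482421875, 50.04074478149414), (149.89398193359375, 127.58100891113281), 88.82913970947266) [ 0.5984 -0.0245  0.0367] [0.7269 0.1244 0.05  ]
[ 0.3589 -0.0547  0.0003] [[-0.9212 -0.3891 -0.0009]
 [-0.3891  0.9212  0.0017]
 [ 0.0001  0.0019 -1.    ]]
```

View pics/c1.png

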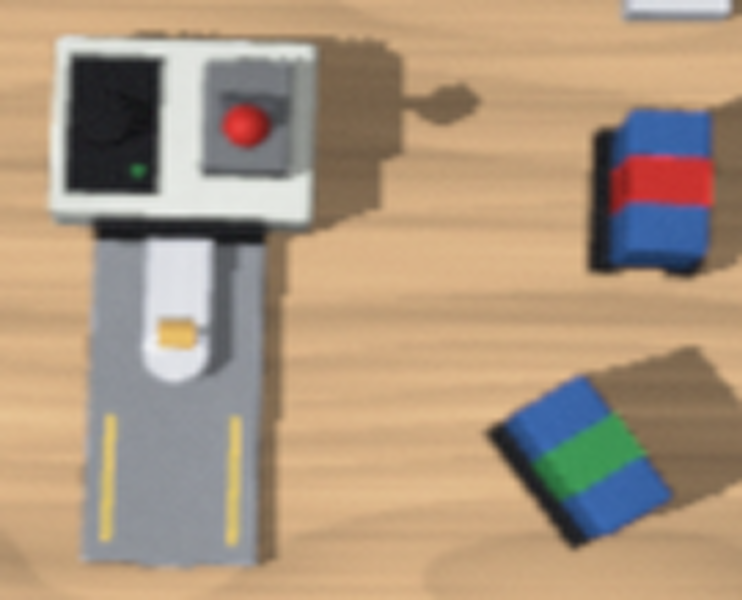

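The unit's yaw is about -1.25° and its origin about (0.554, 0.0525). The deck and housing edges agree, and the 14 and 44 mm heights match. The pack's top centre is (0.4605, -0.177), height 0.079, length axis at 34°. Moving above it.

play_rows(commands="0.5 0.94 0 0 0 0.093;0.5 0.94 0 0 0 0.093;0.5 0.94 0 0 0 0.093;0.5 0.94 0 0 0 0.093;0.5 0.94 0 0 0 0.093;0.5 0.94 0 0 0 0.093;0.5 0.94 0 0 0 0.093;0.5 0.94 0 0 0 0.093;0.5 0.94 0 0 0 0.093;0.5 0.94 0 0 0 0.093;0.5 0.94 0 0 0 0.093;0.5 0.94 0 0 0 0.093;0.5 0.94 0 0 0 0.093;0.5 0.94 0 0 0 0.093;0 0 0 0 0 0;0 0 0 0 0 0", grip=87)

```text
time_s: 1.7
tcp_pos: [0.4531, -0.1803, 0.1961]
ee_rot: [[-0.827, -0.562, -0.001], [-0.562, 0.827, 0.0], [0.001, 0.001, -1.0]]
wrist_force: [0.6, -0.5, 0.7]
gripper_width: 0.996
gripper_force: 0.0
```

```bash
python3 - <<'E'
from station import r,cams
from h import *
np.set_printoptions(precision=4,suppress=True)
s=r.sense(); i=cams.camera_info("wrist"); p,d=cams.capture("wrist"); cv2.imwrite("pics/w1.png",p); np.savez("w1.npz",p=p,d=d,**i)
print(s["time_s"],s["tcp_pos"],s["ee_rot"],s["joints"]); print(i["mtx"],-i["R"].T@i["t"])
K,R,t=i["mtx"],i["R"],i["t"]
hsv=cv2.cvtColor(p,cv2.COLOR_BGR2HSV)
v,u=np.mgrid[:420,:560]; x=(u-K[0,2])/K[0,0]; y=(v-K[1,2])/K[1,1]; th=np.hypot(x,y)+1e-9
k=np.tan(th)/th; W=(np.stack([x*k*d,y*k*d,d],-1)-t)@R
for lo,hi in(((45,100,40),(85,255,255)),((100,120,40),(125,255,255))):
    m=(cv2.inRange(hsv,lo,hi)>0)&(d>0)&(abs(W[...,2]-.079)<.004)&(np.hypot(W[...,0]-.46,W[...,1]+.177)<.07)
    T=W[m]; print(len(T),T.mean(0),cv2.minAreaRect((T[:,:2]*1000).astype(np.float32)),u[m].mean(),v[m].mean())
E
```

```text
1.7 [ 0.4531 -0.1803  0.1961] [[-0.8273 -0.5617 -0.001 ]
 [-0.5617  0.8273  0.0002]
 [ 0.0008  0.0007 -1.    ]] [ -2.5797   8.6308 -18.2101  -0.0078 -63.2189 -53.2423]
[[325.1923   0.     279.6882]
 [  0.     325.1923 205.4788]
 [  0.       0.       1.    ]] [ 0.3868 -0.2258  0.3839]
1331 [ 0.4595 -0.177   0.0779] ((459.384521484375, -176.68995666503906), (29.433513641357422, 45.78392028808594), 33.392513275146484) 278.8542449286251 199.29676934635611
2450 [ 0.4549 -0.1801  0.0774] ((458.1785583496094, -177.7129669189453), (86.4385986328125, 45.16314697265625), 33.41204071044922) 278.88326530612244 193.04326530612244
```

View pics/w1.png

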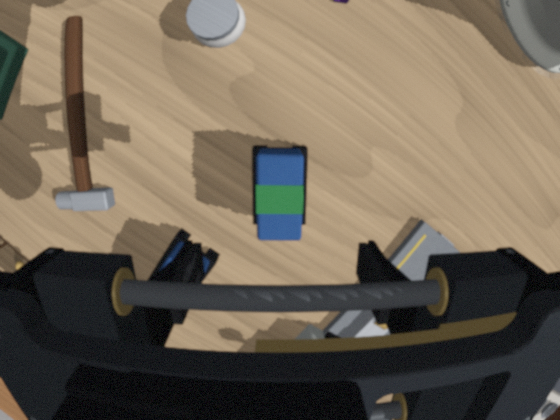

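The wrist view agrees: the green band is at (279,199) px, which puts the pack centre at (0.4595, -0.177), height 0.078, yaw 33.5°. The gripper body is long across the closing direction, so it will clear the switch. Going down to grasp.

play_rows(commands="0 0 -1 0 0 0;0 0 -1 0 0 0;0 0 -1 0 0 0;0 0 -1 0 0 0;0 0 -0.8 0 0 0;0 0 -0.4 0 0 0;0 0 0 0 0 0;0 0 0 0 0 0")

```text
time_s: 2.55
tcp_pos: [0.4532, -0.1817, 0.0407]
ee_rot: [[-0.829, -0.56, 0.0], [-0.56, 0.829, -0.0], [0.0, -0.0, -1.0]]
wrist_force: [0.4, 0.6, 0.8]
gripper_width: 0.999
gripper_force: 0.0
```

play_rows(commands="0 0 0 0 0 0;0 0 0 0 0 0;0 0 0 0 0 0;0 0 0 0 0 0;0 0 0 0 0 0;0 0 0 0 0 0;0 0 0 0 0 0;0 0 0 0 0 0", grip=30)

```text
time_s: 3.35
tcp_pos: [0.4533, -0.1808, 0.0405]
ee_rot: [[-0.828, -0.561, -0.0], [-0.561, 0.828, 0.0], [0.0, 0.0, -1.0]]
wrist_force: [-0.3, 1.0, 1.2]
gripper_width: 0.525
gripper_force: 30.0
```

play_rows(commands="0 0 1 0 0 0;0 0 1 0 0 0;-0.039 0.786 0 0 0 -0.412;-0.039 0.786 0 0 0 -0.412;-0.039 0.786 0 0 0 -0.412;-0.039 0.786 0 0 0 -0.412;-0.039 0.786 0 0 0 -0.412;-0.039 0.786 0 0 0 -0.412;-0.039 0.786 0 0 0 -0.412;-0.039 0.786 0 0 0 -0.412;-0.039 0.786 0 0 0 -0.412;-0.039 0.786 0 0 0 -0.412;0 0 -0.8 0 0 0;0 0 0 0 0 0;0 0 0 0 0 0")

```text
time_s: 4.85
tcp_pos: [0.4403, 0.0542, 0.0756]
ee_rot: [[-1.0, 0.023, -0.003], [0.023, 1.0, -0.002], [0.003, -0.002, -1.0]]
wrist_force: [0.3, 1.1, -3.2]
gripper_width: 0.524
gripper_force: 30.0
```

```bash
cat > look.py <<'E'
import sys
from station import r,cams
from h import *
np.set_printoptions(precision=4,suppress=True)
tag=sys.argv[1]
s=r.sense(); print(s["time_s"],s["tcp_pos"],s["ee_rot"],s["wrist_force"],s["joints"])
ims=[]
for n in("top","side","wrist"):
    i=cams.camera_info(n); p,d=cams.capture(n); np.savez(f"{n}{tag}.npz",p=p,d=d,**i)
    if n!="wrist":
        u,v=proj([.5,.04,.05],i).astype(int); w,hh=(65,75) if n=="top" else (65,75)
        u=min(max(u,w),560-w);v=min(max(v,hh),420-hh)
        ims.append(cv2.resize(p[v-hh:v+hh,u-w:u+w],(260,300),interpolation=cv2.INTER_CUBIC)); print(n,"crop x2 origin",u-w,v-hh)
    else: ims.append(cv2.resize(p,(400*560//560,300)))
    if n=="wrist":continue
    W=cloud(d,i); hsv=cv2.cvtColor(p,cv2.COLOR_BGR2HSV)
    for nm,lo,hi in(("green",(45,100,40),(85,255,255)),("blue",(100,120,40),(125,255,255))):
        m=(cv2.inRange(hsv,lo,hi)>0)&(d>0)&(abs(W[...,1]-.05)<.05)&(abs(W[...,0]-.5)<.14)&(W[...,2]>.03)
        T=W[m]
        if len(T)>5: print(n,nm,len(T),T.mean(0),T.min(0),T.max(0))
out=np.zeros((300,800,3),np.uint8); c=np.hstack(ims)[:,:800]; out[:,:c.shape[1]]=c
cv2.imwrite(f"pics/l{tag}.png",out)
E
python3 look.py 1
```

```text
4.85 [0.4403 0.0542 0.0756] [[-0.9997  0.023  -0.0033]
 [ 0.023   0.9997 -0.0016]
 [ 0.0032 -0.0017 -1.    ]] [ 0.3347  1.1114 -3.2092] [  28.1264   12.5304  -33.5476   -0.0125  -44.1305 -119.4368]
top crop x2 origin 209 132
top blue 43 [0.4081 0.0478 0.1068] [0.4045 0.0299 0.0613] [0.4134 0.0712 0.1204]
side crop x2 origin 216 148
side green 102 [0.4496 0.0697 0.0917] [0.4288 0.0298 0.0467] [0.6381 0.0873 0.1479]
side blue 349 [0.4295 0.068  0.0984] [0.399  0.0358 0.0605] [0.4875 0.0845 0.2518]
```

View pics/l1.png

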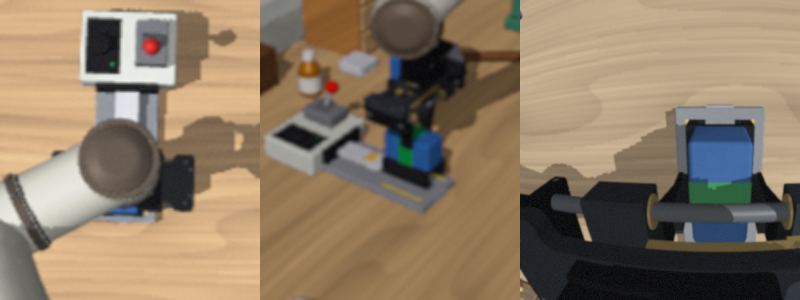

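The pack hangs over the deck, aligned by eye. I'll measure pack against deck in the wrist view for the lateral fit.

```bash
cat > wl.py <<'E'
import sys
from h import *
np.set_printoptions(precision=4,suppress=True)
z=np.load(sys.argv[1]); p,d,K,R,t=z["p"],z["d"],z["mtx"],z["R"],z["t"]
v,u=np.mgrid[:420,:560]; x=(u-K[0,2])/K[0,0]; y=(v-K[1,2])/K[1,1]; th=np.hypot(x,y)+1e-9
k=np.tan(th)/th; W=(np.stack([x*k*d,y*k*d,d],-1)-t)@R; hsv=cv2.cvtColor(p,cv2.COLOR_BGR2HSV)
near=(d>0)&(abs(W[...,1]-.055)<.08)&(W[...,0]>.36)&(W[...,0]<.47)
m=near&(abs(W[...,2]-.0145)<.005)&(hsv[...,1]<70); T=W[m]
print("deck",len(T),T.min(0),T.max(0))
for a in np.arange(.385,.45,.008):
    q=T[abs(T[:,0]-a)<.004]
    if len(q)>5: print(round(a,3),len(q),np.percentile(q[:,1],[1,99]),np.percentile(q[:,1],[1,99]).mean(),"z",np.median(q[:,2]))
b=near&(cv2.inRange(hsv,(100,120,40),(125,255,255))>0)&(W[...,2]>.05)
zt=np.percentile(W[b][:,2],80); B=W[b&(abs(W[...,2]-zt)<.004)]
print("pack top z",zt,len(B),B.min(0),B.max(0))
for a in np.arange(.40,.45,.008):
    q=B[abs(B[:,0]-a)<.004]
    if len(q)>5: print(round(a,3),len(q),np.percentile(q[:,1],[1,99]),np.percentile(q[:,1],[1,99]).mean())
E
python3 wl.py wrist1.npz
```

```text
deck 4380 [0.3915 0.0039 0.0095] [0.47   0.1053 0.016 ]
0.393 693 [0.0074 0.1031] 0.05522411018456884 z 0.013126126228819798
0.401 1265 [0.0067 0.1041] 0.055378830735988135 z 0.013506601112955912
0.409 709 [0.0058 0.1041] 0.05495000054419968 z 0.013441229975478116
0.417 263 [0.0056 0.1046] 0.055142571961341764 z 0.01349154686293477
0.425 246 [0.0051 0.1039] 0.05450095809442219 z 0.013403258586990131
0.433 258 [0.0053 0.1042] 0.05475749848519214 z 0.013460094039819466
0.441 238 [0.0049 0.1035] 0.05416122990787254 z 0.013484525730376552
0.449 243 [0.0049 0.1034] 0.0541570978656023 z 0.01355574346503469
pack top z 0.11451390166736497 5128 [0.403  0.032  0.1105] [0.4345 0.0782 0.1167]
0.4 57 [0.0351 0.0681] 0.05158850970927294
0.408 1554 [0.0334 0.0772] 0.055335671677103085
0.416 1355 [0.0335 0.0775] 0.0554698358972628
0.424 1277 [0.0333 0.0771] 0.055181080553896755
0.432 885 [0.0328 0.0772] 0.05500520542529713
```

Pack centre line is within 0.5 mm of the deck's, and the yaws agree. Lowering onto the deck.

play_rows(commands="0 0 -0.4 0 0 0;0 0 -0.27 0 0 0;0 0 0 0 0 0;0 0 0 0 0 0")

```text
time_s: 5.4
tcp_pos: [0.4418, 0.0548, 0.0566]
ee_rot: [[-1.0, 0.023, 0.0], [0.023, 1.0, -0.0], [-0.0, -0.0, -1.0]]
wrist_force: [-1.2, 0.6, -4.9]
gripper_width: 0.525
gripper_force: 30.0
```

play_rows(commands="0 0 -0.05 0 0 0;0 0 0 0 0 0;0 0 0 0 0 0")

```text
time_s: 5.7
tcp_pos: [0.4421, 0.0551, 0.0553]
ee_rot: [[-1.0, 0.023, 0.001], [0.023, 1.0, 0.0], [-0.001, 0.0, -1.0]]
wrist_force: [0.8, -0.2, -2.9]
gripper_width: 0.527
gripper_force: 30.0
```

play_rows(commands="0 0 -0.03 0 0 0;0 0 0 0 0 0;0.2 -0.004 0 0 0 0;0.2 -0.004 0 0 0 0;0 0 0 0 0 0")

```text
time_s: 6.2
tcp_pos: [0.4558, 0.0552, 0.0545]
ee_rot: [[-1.0, 0.023, 0.003], [0.023, 1.0, 0.001], [-0.003, 0.001, -1.0]]
wrist_force: [2.9, -0.5, 2.1]
gripper_width: 0.522
gripper_force: 30.0
```

play_rows(commands="0 -0.033 0 0 0 0;0.25 -0.0055 0 0 0 0;0.25 -0.0055 0 0 0 0;0.25 -0.0055 0 0 0 0;0.25 -0.0055 0 0 0 0;0 0 0 0 0 0")

```text
time_s: 6.8
tcp_pos: [0.485, 0.053, 0.0545]
ee_rot: [[-1.0, 0.023, 0.002], [0.023, 1.0, 0.0], [-0.002, 0.0, -1.0]]
wrist_force: [0.6, -1.2, 4.4]
gripper_width: 0.527
gripper_force: 30.0
```

play_rows(commands="0.25 -0.0055 0 0 0 0;0.25 -0.0055 0 0 0 0;0.25 -0.0055 0 0 0 0;0.25 -0.0055 0 0 0 0;0 0 0 0 0 0")

```text
time_s: 7.3
tcp_pos: [0.5148, 0.0523, 0.0545]
ee_rot: [[-1.0, 0.023, 0.002], [0.023, 1.0, -0.0], [-0.002, -0.0, -1.0]]
wrist_force: [1.5, -1.6, 5.6]
gripper_width: 0.524
gripper_force: 30.0
```

play_rows(commands="0.2 -0.0045 0 0 0 0;0.2 -0.0045 0 0 0 0;0.2 -0.0045 0 0 0 0;0.2 -0.0045 0 0 0 0;0 0 0 0 0 0")

```text
time_s: 7.8
tcp_pos: [0.5392, 0.0519, 0.0545]
ee_rot: [[-1.0, 0.022, 0.003], [0.022, 1.0, 0.0], [-0.003, 0.0, -1.0]]
wrist_force: [2.7, -0.6, 3.4]
gripper_width: 0.524
gripper_force: 30.0
```

play_rows(commands="0.08 -0.002 0 0 0 0;0.08 -0.002 0 0 0 0;0 0 0 0 0 0")

```text
time_s: 8.1
tcp_pos: [0.5431, 0.0517, 0.0545]
ee_rot: [[-1.0, 0.023, 0.001], [0.023, 1.0, 0.0], [-0.001, 0.0, -1.0]]
wrist_force: [0.8, -1.1, 5.1]
gripper_width: 0.528
gripper_force: 30.0
```

play_rows(commands="0.07 -0.002 0 0 0 0;0.07 -0.002 0 0 0 0;0 0 0 0 0 0")

```text
time_s: 8.4
tcp_pos: [0.5448, 0.0513, 0.0545]
ee_rot: [[-1.0, 0.023, -0.003], [0.023, 1.0, -0.001], [0.003, -0.001, -1.0]]
wrist_force: [-4.3, 1.1, 10.6]
gripper_width: 0.525
gripper_force: 30.0
```

play_rows(commands="0.08 -0.002 0 0 0 0;0 0 0 0 0 0;0 0 0 0 0 0")

```text
time_s: 8.7
tcp_pos: [0.5449, 0.0512, 0.0544]
ee_rot: [[-1.0, 0.023, -0.008], [0.023, 1.0, -0.001], [0.008, -0.001, -1.0]]
wrist_force: [-9.2, 3.1, 13.6]
gripper_width: 0.525
gripper_force: 30.0
```

```bash
python3 look.py 2
```

```text
8.7 [0.5449 0.0512 0.0544] [[-0.9997  0.0233 -0.0077]
 [ 0.0234  0.9997 -0.0011]
 [ 0.0077 -0.0013 -1.    ]] [-9.2216  3.1    13.611 ] [  22.2793   23.2063  -20.7054   -0.1472  -46.5223 -113.5158]
top crop x2 origin 209 132
top blue 112 [0.5162 0.0509 0.085 ] [0.5089 0.0278 0.0379] [0.536  0.074  0.0986]
side crop x2 origin 216 148
side green 90 [0.552  0.067  0.0691] [0.5329 0.029  0.0407] [0.6348 0.0831 0.1223]
side blue 309 [0.5331 0.0641 0.0725] [0.5026 0.0253 0.0393] [0.6312 0.081  0.0973]
```

View pics/l2.png

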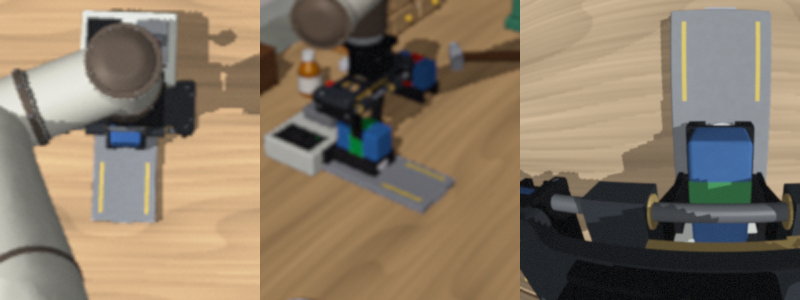

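Rigid resistance at the expected home position. I'll relax the push, open the fingers, rise, and measure the pack.

play_rows(commands="-0.1 0.002 0 0 0 0;0 0 0 0 0 0")

```text
time_s: 9.05
tcp_pos: [0.5449, 0.0514, 0.0544]
ee_rot: [[-1.0, 0.023, -0.001], [0.023, 1.0, -0.0], [0.001, -0.001, -1.0]]
wrist_force: [-2.4, 0.7, 8.5]
gripper_width: 0.525
gripper_force: 30.0
```

play_rows(commands="0 0 0 0 0 0;0 0 0 0 0 0;0 0 0 0 0 0;0 0 0 0 0 0;0 0 0 0 0 0;0 0 0.5 0 0 0;0 0 1 0 0 0;0 0 1 0 0 0;0 0 1 0 0 0;0 0 0.5 0 0 0;-1 0 0 0 0 0;-1 0 0 0 0 0;0 0 0 0 0 0", grip=80)

```text
time_s: 10.35
tcp_pos: [0.4827, 0.0511, 0.174]
ee_rot: [[-1.0, 0.023, -0.002], [0.023, 1.0, 0.0], [0.002, 0.0, -1.0]]
wrist_force: [-0.3, 0.7, 0.4]
gripper_width: 0.919
gripper_force: 0.0
```

```bash
cat > w3.py <<'E'
from station import r,cams
from h import *
np.set_printoptions(precision=4,suppress=True)
s=r.sense(); print(s["time_s"],s["tcp_pos"]); i=cams.camera_info("wrist"); p,d=cams.capture("wrist"); cv2.imwrite("pics/w3.png",p)
K,R,t=i["mtx"],i["R"],i["t"]
v,u=np.mgrid[:420,:560]; x=(u-K[0,2])/K[0,0]; y=(v-K[1,2])/K[1,1]; th=np.hypot(x,y)+1e-9
k=np.tan(th)/th; W=(np.stack([x*k*d,y*k*d,d],-1)-t)@R; hsv=cv2.cvtColor(p,cv2.COLOR_BGR2HSV)
n=(d>0)&(abs(W[...,1]-.053)<.06)
for nm,lo,hi in(("green",(45,100,40),(85,255,255)),("blue",(100,120,40),(125,255,255))):
    m=n&(cv2.inRange(hsv,lo,hi)>0)&(abs(W[...,2]-.092)<.006); T=W[m]
    if len(T)>20: print(nm,len(T),T.mean(0),np.percentile(T,1,axis=0),np.percentile(T,99,axis=0),cv2.minAreaRect((T[:,:2]*1000).astype(np.float32)))
m=n&(abs(W[...,2]-.0145)<.005)&(hsv[...,1]<70)&(abs(W[...,1]-.053)<.04); print("deck rear",np.percentile(W[m][:,0],[.5,1,2]))
m=n&(abs(W[...,2]-.044)<.004)&(W[...,0]>.57); T=W[m]; print("stop/housing",len(T),T.min(0) if len(T) else "")
T=W[(hsv[...,0]<8)&(hsv[...,1]>150)&(d>0)&(W[...,2]>.1)]; print("knob",len(T),T.mean(0) if len(T) else "")
E
python3 w3.py
```

```text
10.35 [0.4827 0.0511 0.174 ]
green 1185 [0.5508 0.0516 0.0919] [0.538  0.0289 0.0905] [0.5638 0.0744 0.0933] ((550.4691162109375, 51.69549560546875), (46.41970443725586, 27.19658851623535), 88.97305297851562)
blue 1608 [0.521  0.052  0.0911] [0.5069 0.0297 0.0867] [0.5369 0.0744 0.093 ] ((521.8380126953125, 51.90007019042969), (46.38484191894531, 30.891429901123047), 88.23513793945312)
deck rear [0.3936 0.3944 0.3956]
stop/housing 1573 [ 0.5708 -0.007   0.0401]
knob 87 [0.4607 0.0413 0.3031]
```

View pics/w3.png

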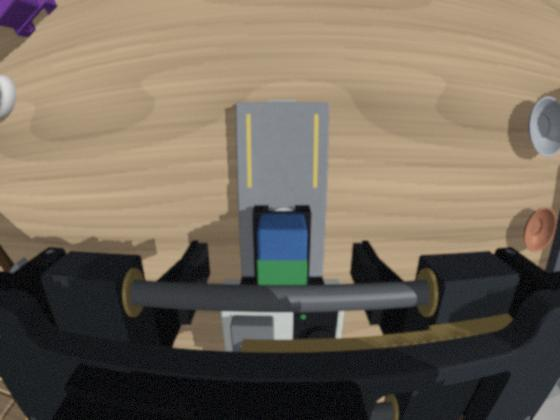

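The pack sits at about x = 0.551 with the deck's rear edge at 0.394. That is 157 mm apart against 158 expected, so it is home to within measuring error. A gentle push with shut fingers on its rear face will confirm it.

play_rows(commands="-0.2 0 -0.9 0 0 0;0 0 -0.9 0 0 0;0 0 -0.9 0 0 0;0 0 -0.9 0 0 0;0 0 0 0 0 0;0 0 0 0 0 0;0.2 0 0 0 0 0;0.2 0 0 0 0 0;0 0 0 0 0 0", grip=0)

```text
time_s: 11.3
tcp_pos: [0.494, 0.0521, 0.0671]
ee_rot: [[-1.0, 0.023, 0.003], [0.023, 1.0, 0.001], [-0.003, 0.001, -1.0]]
wrist_force: [-0.2, 0.1, 0.1]
gripper_width: 0.183
gripper_force: 0.0
```

play_rows(commands="0.15 -0.003 0 0 0 0;0.15 -0.003 0 0 0 0;0 0 0 0 0 0")

```text
time_s: 11.6
tcp_pos: [0.5021, 0.0515, 0.0663]
ee_rot: [[-1.0, 0.023, 0.001], [0.023, 1.0, 0.0], [-0.001, 0.0, -1.0]]
wrist_force: [0.8, -0.0, 2.2]
gripper_width: 0.012
gripper_force: 0.8
```

play_rows(commands="0.15 -0.003 0 0 0 0;0 0 0 0 0 0;0 0 0 0 0 0")

```text
time_s: 11.9
tcp_pos: [0.5062, 0.0513, 0.0663]
ee_rot: [[-1.0, 0.023, 0.001], [0.023, 1.0, 0.0], [-0.001, 0.0, -1.0]]
wrist_force: [-0.5, -1.6, 3.2]
gripper_width: 0.004
gripper_force: 1.6
```

play_rows(commands="0.15 -0.003 0 0 0 0;0 0 0 0 0 0;0 0 0 0 0 0")

```text
time_s: 12.2
tcp_pos: [0.5101, 0.0511, 0.0663]
ee_rot: [[-1.0, 0.023, 0.0], [0.023, 1.0, -0.0], [-0.0, -0.0, -1.0]]
wrist_force: [-1.3, -0.7, 5.3]
gripper_width: 0.007
gripper_force: 2.5
```

```bash
python3 look.py 3; python3 w3.py
```

```text
12.2 [0.5101 0.0511 0.0663] [[-0.9997  0.0227  0.0001]
 [ 0.0227  0.9997 -0.0003]
 [-0.0001 -0.0003 -1.    ]] [-1.3232 -0.6532  5.2637] [  23.8941   19.1971  -25.2253    0.0217  -45.5793 -115.2118]
top crop x2 origin 209 132
side crop x2 origin 216 148
side green 116 [0.553  0.0689 0.0722] [0.5374 0.0311 0.041 ] [0.6343 0.0813 0.0958]
side blue 293 [0.5375 0.0651 0.0712] [0.4739 0.0025 0.0406] [0.6318 0.0837 0.1764]
12.35 [0.51   0.0511 0.0663]
green 187 [0.5624 0.0501 0.0919] [0.5504 0.0432 0.0905] [0.567  0.057  0.0933] ((557.5868530273438, 50.13298034667969), (13.896166801452637, 19.123191833496094), 89.6040267944336)
blue 354 [0.5121 0.0533 0.0897] [0.499  0.0305 0.0861] [0.5682 0.0743 0.0958] ((531.4801025390625, 45.04581832885742), (42.92292785644531, 70.6935806274414), 71.64635467529297)
deck rear [0.3927 0.3939 0.3952]
stop/housing 0 
knob 51 [0.4915 0.0646 0.1919]
```

View pics/l3.png

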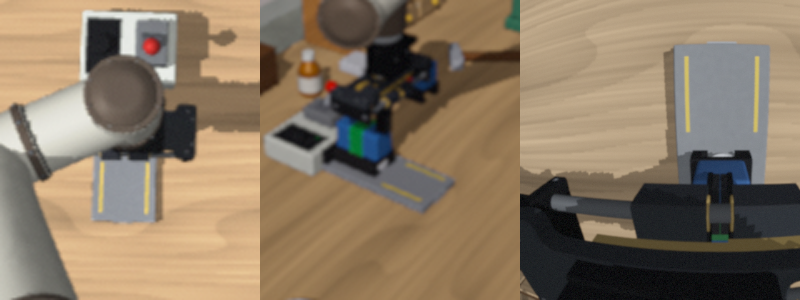

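play_rows(commands="0.13 -0.003 0 0 0 0;0 0 0 0 0 0;0 0 0 0 0 0")

```text
time_s: 12.7
tcp_pos: [0.5137, 0.051, 0.0663]
ee_rot: [[-1.0, 0.023, -0.0], [0.023, 1.0, -0.0], [0.0, -0.0, -1.0]]
wrist_force: [-1.5, -1.7, 5.6]
gripper_width: 0.005
gripper_force: 2.9
```

```bash
python3 - <<'E'
from station import r,cams
from h import *
p,d=cams.capture("side"); pw,_=cams.capture("wrist"); i=cams.camera_info("side")
a=np.load("side2.npz")["p"]; b=np.load("side3.npz")["p"]
c=[cv2.resize(q[190:250,225:305],(400,300),interpolation=cv2.INTER_CUBIC) for q in(a,p)]
w=cv2.resize(pw[180:360,150:390],(400,300)); t,_=cams.capture("top"); tt=cv2.resize(t[130:230,210:343],(400,300),interpolation=cv2.INTER_CUBIC)
cv2.imwrite("pics/cmp.png",np.vstack([np.hstack(c),np.hstack([w,tt])]))
for q in(a,b,p):
    m=cv2.inRange(cv2.cvtColor(q,cv2.COLOR_BGR2HSV)[190:250,225:305],(45,100,40),(85,255,255)); v,u=np.nonzero(m); print(len(u),u.mean()+225,v.mean()+190)
for x in(.551,.565): print(proj([x,.075,.07],i))
s=r.sense();print(s["wrist_force"],s["moment"],s["effort"])
E
```

```text
93 264.36559139784947 217.3763440860215
118 263.8305084745763 216.76271186440678
124 263.991935483871 216.43548387096774
[263.36129752 218.38817313]
[260.10202693 217.12635727]
[-2.11885304 -0.27754278  5.46329612] [-0.25331763  0.50257483  0.04958103] [ 3.03541012e-01 -2.97431731e+01  1.37143788e+01  2.73632795e+00
  4.51751361e-01  5.31735222e-04]
```

View pics/cmp.png

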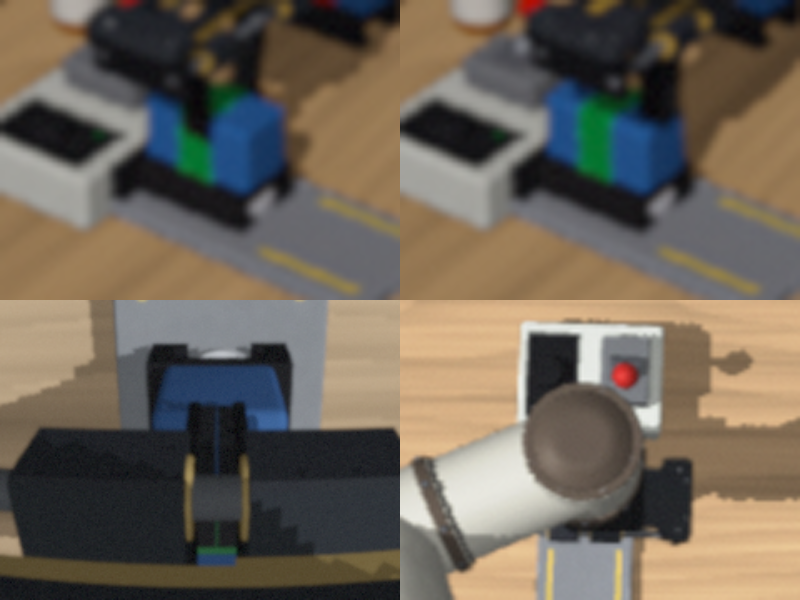

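The pack hasn't moved in the side view: it is flush against the stop, just as before. The shut fingers met no level resistance; they seem to overlap the pack's edge with little contact. I'll back straight off, rise and check.

play_rows(commands="-0.5 0.01 0 0 0 0;-0.5 0.01 0 0 0 0;-0.5 0 0 0 0 0;0 0 0 0 0 0")

```text
time_s: 13.25
tcp_pos: [0.4668, 0.0514, 0.0654]
ee_rot: [[-1.0, 0.023, -0.002], [0.023, 1.0, -0.0], [0.002, -0.0, -1.0]]
wrist_force: [0.5, 0.3, -0.7]
gripper_width: 0.003
gripper_force: 0.0
```

play_rows(commands="0 0 1 0 0 0;0 0 1 0 0 0;0 0 1 0 0 0;0 0 1 0 0 0;0 0 0 0 0 0;0 0 0 0 0 0", grip=87)

```text
time_s: 13.85
tcp_pos: [0.4695, 0.052, 0.1862]
ee_rot: [[-1.0, 0.023, 0.001], [0.023, 1.0, 0.001], [-0.001, 0.001, -1.0]]
wrist_force: [-0.0, -0.0, -0.9]
gripper_width: 0.466
gripper_force: 0.0
```

```bash
python3 w3.py
```

```text
13.85 [0.4695 0.052  0.1862]
green 889 [0.5475 0.0517 0.0919] [0.5369 0.0288 0.0904] [0.5588 0.0745 0.0933] ((547.6827392578125, 51.50232696533203), (46.47238540649414, 22.67268943786621), 89.28483581542969)
blue 1397 [0.5206 0.0519 0.0911] [0.5068 0.0292 0.0867] [0.5358 0.0745 0.093 ] ((550.80712890625, 51.10675048828125), (46.38033676147461, 88.64595794677734), 88.26947784423828)
deck rear [0.3929 0.3938 0.3949]
stop/housing 1464 [ 0.57   -0.0062  0.0401]
knob 91 [0.4504 0.0274 0.2993]
```

The pack is unchanged at home. On to the switch: I'll pinch the knob (centre about 0.648, 0.0147, 0.1165 from two views, which matches the lever geometry at about 0.1 rad), carry it over and release.

play_rows(commands="0.85 -0.18 0.1 0 0 0;0.85 -0.18 0 0 0 0;0.85 -0.18 0 0 0 0;0.85 -0.18 0 0 0 0;0.85 -0.18 0 0 0 0;0.85 -0.18 0 0 0 0;0.85 -0.18 0 0 0 0;0 0 0 0 0 0;0 0 0 0 0 0", grip=70)

```text
time_s: 14.8
tcp_pos: [0.6467, 0.0136, 0.1864]
ee_rot: [[-1.0, 0.024, -0.004], [0.024, 1.0, -0.001], [0.004, -0.001, -1.0]]
wrist_force: [-0.6, 0.8, 0.4]
gripper_width: 0.805
gripper_force: 0.0
```

```bash
python3 - <<'E'
from station import r,cams
from h import *
np.set_printoptions(precision=4,suppress=True)
p,d=cams.capture("side"); i=cams.camera_info("side"); W=cloud(d,i)
print(r.sense()["tcp_pos"]); hsv=cv2.cvtColor(p,cv2.COLOR_BGR2HSV)
m=((cv2.inRange(hsv,(0,150,80),(8,255,255))|cv2.inRange(hsv,(173,150,80),(180,255,255)))>0)&(abs(W[...,0]-.66)<.06)&(abs(W[...,1]-.015)<.05)&(W[...,2]>.09)
print(m.sum(),np.median(W[m],0))
E
```

```text
[0.6464 0.0138 0.1871]
30 [0.641  0.0208 0.1229]
```

play_rows(commands="0 0.02 -0.9 0 0 0;0 0 -0.9 0 0 0;0 0 -0.8 0 0 0;0 0 -0.35 0 0 0;0 0 0 0 0 0")

```text
time_s: 15.35
tcp_pos: [0.6458, 0.0145, 0.099]
ee_rot: [[-1.0, 0.022, -0.004], [0.023, 1.0, -0.001], [0.004, -0.001, -1.0]]
wrist_force: [0.5, -0.7, 0.6]
gripper_width: 0.808
gripper_force: 0.0
```

play_rows(commands="0 0 0 0 0 0;0 0 0 0 0 0;0 0 0 0 0 0;0 0 0 0 0 0;0 0 0 0 0 0;0 0 0 0 0 0;0 0 0 0 0 0;0 0 0 0 0 0", grip=15)

```text
time_s: 16.15
tcp_pos: [0.6474, 0.0146, 0.1004]
ee_rot: [[-1.0, 0.023, 0.0], [0.023, 1.0, 0.0], [-0.0, 0.0, -1.0]]
wrist_force: [0.6, 0.3, -0.1]
gripper_width: 0.202
gripper_force: 0.7
```

play_rows(commands="0 0 0 0 0 0;0 0 0 0 0 0;0 0 0 0 0 0")

```text
time_s: 16.45
tcp_pos: [0.6476, 0.0146, 0.1008]
ee_rot: [[-1.0, 0.023, 0.001], [0.023, 1.0, 0.0], [-0.001, 0.0, -1.0]]
wrist_force: [-1.6, 0.1, 2.2]
gripper_width: 0.179
gripper_force: 3.7
```

```bash
python3 - <<'E'
from station import r,cams
from h import *
p,d=cams.capture("side"); t,_=cams.capture("top")
cv2.imwrite("pics/k.png",np.hstack([cv2.resize(p[165:225,215:295],(400,300),interpolation=cv2.INTER_CUBIC),cv2.resize(t[120:200,230:337],(400,300),interpolation=cv2.INTER_CUBIC)]))
E
```

```text
(no output)
```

View pics/k.png

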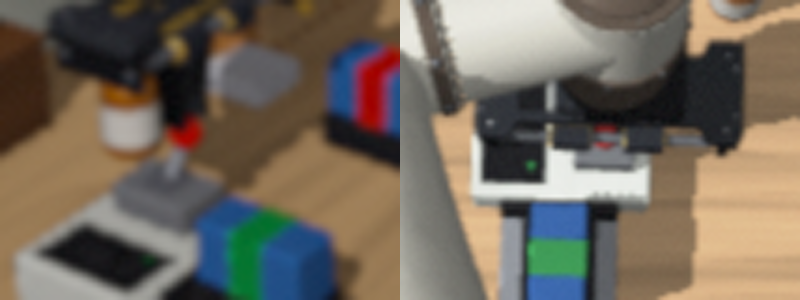

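The left crop shows the fingertips reaching only the upper half of the red knob, at about (185,125). The fingers sit higher than I assumed and pinch only 16 mm. I'll measure where the tips are from the depth.

```bash
python3 - <<'E'
from station import r,cams
from h import *
np.set_printoptions(precision=4,suppress=True)
p,d=cams.capture("side"); W=cloud(d,cams.camera_info("side")); hsv=cv2.cvtColor(p,cv2.COLOR_BGR2HSV); print(r.sense()["tcp_pos"],r.sense()["gripper_width"])
near=(d>0)&(abs(W[...,0]-.65)<.04)&(abs(W[...,1]-.0146)<.05)&(W[...,2]>.06)
for nm,m in(("dark",near&(hsv[...,2]<60)),("red",near&(hsv[...,1]>150)&((hsv[...,0]<8)|(hsv[...,0]>173))),("grey",near&(hsv[...,2]>60)&(hsv[...,1]<60)&(W[...,2]<.1))):
    T=W[m]; print(nm,len(T))
    for a in np.arange(.06,.16,.01):
        q=T[abs(T[:,2]-a)<.005]
        if len(q): print("  z",round(a,3),len(q),q.mean(0),q.min(0)[:2],q.max(0)[:2])
E
```

```text
[0.6476 0.0146 0.1008] 0.17147915113988318
dark 868
  z 0.13 7 [0.6475 0.0167 0.132 ] [0.6393 0.003 ] [0.656  0.0284]
  z 0.14 19 [0.6437 0.0198 0.1402] [0.6356 0.0041] [0.6587 0.0305]
  z 0.15 21 [0.6427 0.0202 0.1497] [0.6349 0.0043] [0.6566 0.034 ]
red 36
  z 0.11 3 [0.6408 0.0221 0.1134] [0.635  0.0211] [0.6472 0.0234]
  z 0.12 17 [0.6399 0.0194 0.12  ] [0.6306 0.0086] [0.6529 0.0249]
  z 0.13 13 [0.6385 0.0208 0.1305] [0.6334 0.0068] [0.6505 0.0312]
  z 0.14 3 [0.6345 0.0301 0.1384] [0.6331 0.0268] [0.6364 0.034 ]
grey 160
  z 0.06 24 [0.6463 0.0281 0.0618] [ 0.6294 -0.0052] [0.6869 0.0424]
  z 0.07 104 [0.6551 0.02   0.0695] [ 0.6279 -0.0084] [0.6899 0.0425]
  z 0.08 23 [0.6622 0.0192 0.078 ] [0.6515 0.0042] [0.672  0.0303]
  z 0.09 7 [0.6555 0.0156 0.0901] [0.6513 0.013 ] [0.6602 0.0188]
  z 0.1 2 [0.651  0.0169 0.0978] [0.6486 0.0168] [0.6535 0.0171]
```

The fingertips are at z ≈ 0.127 while the reported TCP is 0.101, so they end about 26 mm short of it. That also explains the free slide over the pack's top. I'll open, go 24 mm lower and pinch again.

play_rows(commands="0 0 0 0 0 0;0 0 0 0 0 0;0 0 0 0 0 0;0 0 0 0 0 0;0 0 -0.4 0 0 0;0 0 -0.4 0 0 0;0 0 0 0 0 0", grip=60)

```text
time_s: 17.3
tcp_pos: [0.6453, 0.0142, 0.0732]
ee_rot: [[-1.0, 0.023, -0.006], [0.023, 1.0, -0.001], [0.006, -0.001, -1.0]]
wrist_force: [0.5, -0.9, -0.3]
gripper_width: 0.669
gripper_force: 0.0
```

play_rows(commands="0 0 0 0 0 0;0 0 0 0 0 0;0 0 0 0 0 0;0 0 0 0 0 0;0 0 0 0 0 0;0 0 0 0 0 0;0 0 0 0 0 0;0 0 0 0 0 0", grip=15)

```text
time_s: 18.1
tcp_pos: [0.6475, 0.0147, 0.0767]
ee_rot: [[-1.0, 0.023, 0.001], [0.023, 1.0, 0.0], [-0.001, 0.0, -1.0]]
wrist_force: [-0.4, 1.3, 1.6]
gripper_width: 0.28
gripper_force: 30.0
```

A firm 24 mm pinch on the knob. Carrying it along its arc.

play_rows(commands="0.217 -0.005 0.073 0 0 0;0.217 -0.005 0.05 0 0 0;0.217 -0.005 0.02 0 0 0;0.217 -0.005 -0.007 0 0 0;0.217 -0.005 -0.03 0 0 0;0.217 -0.005 -0.06 0 0 0;0.217 -0.005 -0.09 0 0 0;0.12 -0.003 -0.037 0 0 0;0 0 0 0 0 0;0 0 0 0 0 0")

```text
time_s: 19.1
tcp_pos: [0.6973, 0.0135, 0.0739]
ee_rot: [[-1.0, 0.023, 0.001], [0.023, 1.0, 0.0], [-0.001, 0.0, -1.0]]
wrist_force: [0.5, 2.5, 0.3]
gripper_width: 0.278
gripper_force: 30.0
```

play_rows(commands="0.1 -0.002 -0.03 0 0 0;0 0 0 0 0 0;0 0 0 0 0 0")

```text
time_s: 19.4
tcp_pos: [0.699, 0.0135, 0.073]
ee_rot: [[-1.0, 0.023, -0.001], [0.023, 1.0, 0.0], [0.001, 0.0, -1.0]]
wrist_force: [-3.3, 3.5, 1.0]
gripper_width: 0.28
gripper_force: 30.0
```

play_rows(commands="0.1 -0.002 -0.03 0 0 0;0 0 0 0 0 0;0 0 0 0 0 0")

```text
time_s: 19.7
tcp_pos: [0.699, 0.0134, 0.0728]
ee_rot: [[-1.0, 0.023, -0.007], [0.023, 1.0, -0.001], [0.007, -0.001, -1.0]]
wrist_force: [-10.7, 4.9, 8.0]
gripper_width: 0.281
gripper_force: 30.0
```

The hard limit is reached: 51.5 mm of travel and then 10 N of resistance. Releasing and rising.

play_rows(commands="0 0 0 0 0 0;0 0 0 0 0 0;0 0 0 0 0 0;0 0 0 0 0 0;0 0 0 0 0 0;0 0 0.7 0 0 0;0 0 1 0 0 0;0 0 1 0 0 0;0 0 1 0 0 0;0 0 1 0 0 0", grip=65)

```text
time_s: 20.7
tcp_pos: [0.7026, 0.0131, 0.2145]
ee_rot: [[-1.0, 0.023, 0.0], [0.023, 1.0, -0.0], [-0.0, -0.0, -1.0]]
wrist_force: [0.7, 0.0, -0.5]
gripper_width: 0.748
gripper_force: 0.0
```

play_rows(commands="-1 0.05 0 0 0 0;-1 0.05 0 0 0 0;-1 0.05 0 0 0 0;-1 0.05 0 0 0 0;-1 0.05 0 0 0 0;-1 0.05 0 0 0 0;-1 0.05 0 0 0 0;-1 0.05 0 0 0 0;-1 0 0 0 0 0;0 0 0 0 0 0;0 0 0 0 0 0", grip=0)

```text
time_s: 21.8
tcp_pos: [0.4328, 0.0253, 0.214]
ee_rot: [[-1.0, 0.022, 0.002], [0.022, 1.0, 0.001], [-0.002, 0.001, -1.0]]
wrist_force: [0.3, 1.0, -0.8]
gripper_width: 0.009
gripper_force: 0.0
```

```bash
cat > fin.py <<'E'
from station import r,cams
from h import *
np.set_printoptions(precision=4,suppress=True)
print(r.sense()["time_s"],r.sense()["tcp_pos"])
o=np.array([.5535,.0525]); a=-np.radians(1.25); U=np.array([[np.cos(a),np.sin(a)],[-np.sin(a),np.cos(a)]])
for n in("top","side"):
    p,d=cams.capture(n); W=cloud(d,cams.camera_info(n)); hsv=cv2.cvtColor(p,cv2.COLOR_BGR2HSV)
    red=(hsv[...,1]>150)&((hsv[...,0]<8)|(hsv[...,0]>173))
    near=(d>0)&(abs(W[...,1]-.05)<.08)&(abs(W[...,0]-.6)<.14)
    for nm,m in(("knob",red&near&(W[...,2]>.085)),("green",near&(cv2.inRange(hsv,(45,100,40),(85,255,255))>0)&(abs(W[...,2]-.092)<.007)),("blue",near&(cv2.inRange(hsv,(100,120,40),(125,255,255))>0)&(abs(W[...,2]-.092)<.007)),("spent",red&(d>0)&(abs(W[...,0]-.63)<.05)&(abs(W[...,1]+.218)<.05)&(W[...,2]>.07))):
        T=W[m]
        if len(T)>5: xy=(T[:,:2]-o)@U.T; print(n,nm,len(T),"unit",np.median(xy,0),np.median(T[:,2]),np.percentile(xy[:,0],[2,98]),"world",np.median(T,0))
E
python3 fin.py
```

```text
21.8 [0.4328 0.0253 0.214 ]
top knob 42 unit [ 0.1417 -0.0363] 0.12528452254442718 [0.132  0.1495] world [0.6944 0.013  0.1253]
top green 47 unit [0.0063 0.0122] 0.09391636651641892 [-0.0097  0.0129] world [0.5601 0.0646 0.0939]
top blue 146 unit [ 0.0303 -0.002 ] 0.09300508302984298 [0.0169 0.0437] world [0.5838 0.0499 0.093 ]
top spent 135 unit [ 0.0804 -0.2704] 0.0794000391106583 [0.0681 0.0931] world [ 0.6277 -0.2196  0.0794]
side knob 24 unit [ 0.1355 -0.0304] 0.12119249591678524 [0.1251 0.1448] world [0.6882 0.0191 0.1212]
side green 59 unit [-0.0022  0.0036] 0.09280426605380888 [-0.0155  0.0085] world [0.5514 0.0562 0.0928]
side blue 118 unit [-0.0241  0.0062] 0.09221416663972917 [-0.0504  0.0374] world [0.5291 0.059  0.0922]
side spent 35 unit [ 0.0777 -0.2636] 0.07950617662080219 [0.0672 0.0887] world [ 0.6258 -0.2129  0.0795]
```

Knob at unit x ≈ 0.144 (on is 0.143) and the pack's front end at ≈ 0.044 of 0.045. The spent pack hasn't moved. There is time for one proper confirming push on the pack's rear, this time with the fingers truly below its top.

play_rows(commands="0.3 0.3 -0.9 0 0 0;0.3 0.3 -0.9 0 0 0;0.2 0.3 -0.9 0 0 0;0 0 -0.9 0 0 0;0 0 -0.9 0 0 0;0 0 -0.9 0 0 0;0 0 -0.2 0 0 0;0 0 0 0 0 0;0.3 0 0 0 0 0;0.3 0 0 0 0 0;0.2 0 0 0 0 0;0.2 0 0 0 0 0;0 0 0 0 0 0")

```text
time_s: 23.2
tcp_pos: [0.4878, 0.0524, 0.0456]
ee_rot: [[-1.0, 0.023, 0.001], [0.023, 1.0, 0.0], [-0.001, 0.001, -1.0]]
wrist_force: [0.8, 0.0, 0.3]
gripper_width: 0.005
gripper_force: 0.0
```

play_rows(commands="0.12 0 0 0 0 0;0 0 0 0 0 0;0 0 0 0 0 0")

```text
time_s: 23.5
tcp_pos: [0.49, 0.0522, 0.0452]
ee_rot: [[-1.0, 0.023, -0.0], [0.023, 1.0, -0.0], [0.0, -0.0, -1.0]]
wrist_force: [-0.5, 0.0, 0.3]
gripper_width: 0.011
gripper_force: 0.0
```

play_rows(commands="0.12 0 0 0 0 0;0 0 0 0 0 0;0 0 0 0 0 0")

```text
time_s: 23.8
tcp_pos: [0.4938, 0.0523, 0.0452]
ee_rot: [[-1.0, 0.023, -0.0], [0.023, 1.0, -0.0], [0.0, -0.0, -1.0]]
wrist_force: [0.2, 0.3, 0.1]
gripper_width: 0.008
gripper_force: 0.0
```

play_rows(commands="0.12 0 0 0 0 0;0 0 0 0 0 0;0 0 0 0 0 0")

```text
time_s: 24.1
tcp_pos: [0.4955, 0.0518, 0.0447]
ee_rot: [[-1.0, 0.023, -0.004], [0.023, 1.0, -0.001], [0.004, -0.001, -1.0]]
wrist_force: [-5.7, -0.0, 1.6]
gripper_width: 0.006
gripper_force: 2.6
```

play_rows(commands="0.12 0 0 0 0 0;0 0 0 0 0 0;0 0 0 0 0 0")

```text
time_s: 24.4
tcp_pos: [0.4953, 0.0508, 0.0438]
ee_rot: [[-1.0, 0.025, -0.011], [0.025, 1.0, -0.003], [0.011, -0.003, -1.0]]
wrist_force: [-11.4, 1.8, 3.9]
gripper_width: 0.002
gripper_force: 5.8
```

The pack is rigid at 11 N, more than the catch needs, so it is home. Retreating.

play_rows(commands="-0.5 0 0 0 0 0;-0.8 0 0 0 0 0;-0.5 0 0.5 0 0 0;0 0 1 0 0 0;0 0 1 0 0 0;0 0 1 0 0 0;0 0 1 0 0 0;0 0 0 0 0 0;0 0 0 0 0 0")

```text
time_s: 25.3
tcp_pos: [0.4479, 0.0527, 0.181]
ee_rot: [[-1.0, 0.023, 0.003], [0.023, 1.0, 0.002], [-0.003, 0.002, -1.0]]
wrist_force: [-0.4, 0.0, -0.4]
gripper_width: 0.001
gripper_force: 0.0
```

```bash
python3 fin.py | grep -v spent; python3 -c "
from station import r
print(r.finish_job())"
```

```text
25.3 [0.4479 0.0527 0.181 ]
top knob 44 unit [ 0.141  -0.0364] 0.12582724652669203 [0.1326 0.1514] world [0.6936 0.0129 0.1258]
top blue 66 unit [ 0.0374 -0.0061] 0.09238369282678452 [0.0287 0.0439] world [0.5908 0.0455 0.0924]
side knob 24 unit [ 0.1343 -0.0294] 0.12232776922249997 [0.126  0.1465] world [0.6871 0.0202 0.1223]
side green 60 unit [-0.004   0.0037] 0.09338901764920951 [-0.0152  0.0084] world [0.5497 0.0562 0.0934]
side blue 117 unit [-0.0236  0.0062] 0.09230675922716146 [-0.0493  0.036 ] world [0.5304 0.0592 0.0923]
the job is handed in; nothing more can be done
None
```

The charged pack is home against the stop and did not move under an 11 N push, the power switch is pushed fully over to its limit, the spent pack measured unmoved, and the job was handed in at about 25 s.

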